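# Clamp a sample cap in the bench leak tester and hold it at the marks

## Robot

A 6-joint arm with a two-finger parallel gripper is mounted at the origin on the work surface; the furniture and walls round the work are solid. World frame = base frame: x ahead of the robot, y to its left, z up, the work surface at z = 0. Lengths are in mm, angles in rad, forces in N, time in s.
With the tool pointing down it reaches from about 350 to 775 mm from the base axis. Payload 7.3 kg.
Tool frame: the origin (TCP) lies on the centre line of the jaws, within the pads' length; the fingertips stand finger_overhang ahead of it and the grasp point (between the pads) lies 8 mm behind it (finger_overhang is the distance from the TCP to the fingertips, in mm); z points along the fingers, y is the line along which they close (so a half turn about z gives the same grasp; the last joint's range is limited). The gripper opens to 92 mm and grips with 3 to 60 N. Pads are 19 mm wide; open, the fingers measure 130 mm over their backs; the gripper's body (75 mm by 190 mm) begins 47 mm behind the grasp point.
Start: joints at [-1.445, 0.342, 1.524, -0, 1.275, -0.146], TCP at [140.966, -505.739, 237.741] pointing down, gripper open.
Joint ranges: [-2.53, 2.53], [-0.77, 2.02], [0.04, 2.7], [-1, 4.14], [0.28, 2.66], [-3.11, 3.11]. Speed limits (rad/s): [2.57, 2.57, 3.14, 3.14, 3.14, 3.14].

## Interface

Orientations are given as [roll, pitch, yaw] about the fixed x, y, z axes, in that order (R = Rz(yaw) Ry(pitch) Rx(roll)).
In Python, from plant import get_obs, capture, close_job, finger_overhang gives the robot as it stands.
- The arm moves only by the shell command python3 -m inch 'ROWS'. ROWS is JSON, one flat list of numbers, 7 for each row, row after row: the turn, a rotation vector about the tool's x, y, z scaled (see below), then the shift along the tool's x, y, z scaled (see below), then the closure, from -1 (fully open) to 1 (shut). In form: [ax, ay, az, tx, ty, tz, gripper, ax, ay, az, tx, ty, tz, gripper, ...]. A call has 1 to 10 rows; each row shifts and turns the commanded pose from where the row before left it, along the tool's axes as they then stand; what a row does not reach is not made up. The controller multiplies each number of a shift by 0.8 m and each number of a turn by 1.5 rad. A row lasts 1/12 s, in which the tool goes at most 41.7 mm and 7.16 degrees, less where a joint would pass 70% of its speed; a pose out of reach is approached as far as the arm can. A call with a number of a shift or a turn outside -1 to 1 is refused whole. A call with a gripper value outside its range is refused whole. The fingers move at their own pace and stop on an object; the grip force is fixed at half the most. Time passes only in rows, so rows that do not move let the fingers close. It gives the time, the measured TCP pose, the force, the opening and the grip force at its end, in the units of the state.
- get_obs(): the state, without advancing time (a new reading comes with each control period).
- capture(name): name is "side" or "top" or "wrist"; returns a dict with "image" (420x560x3 uint8, red, green, blue), "mtx" (3x3 intrinsics, pixels), "pose" (4x4, takes a point from camera to world coordinates). Camera axes: x right, y up, looking along -z (the intrinsics and any distortion apply to the point x, -y, -z); pixel columns grow to the right and rows downward; lengths in mm; the calibration is good to about 2 mm. A picture is of the moment at which its call begins. There is no depth.
- close_job(): hands the job in; it is judged then, once.
The state is a dict: "time": time; "joint_positions": joint angles; "dq": joint speeds; "tau": joint torques, N m; "tool_pos": TCP position; "tcp_rot": TCP orientation; "contact_force": force on the tool from outside, world axes, zero at the start; "moment": the same for the moment, N m; "grip_width": finger opening in mm; "finger_force": force on a finger pad.
Only numpy, scipy, OpenCV 4.12 (cv2) and the standard library are available. Lean on these libraries where they do the work, as an engineer would, in place of code of your own. Each camera call takes 0.05 s, during which the arm holds its last target. There are 200 camera calls.

## Task

Leak-test the sample: take the screw cap that lies on the label pad, seat it top up and flat in the round pocket of the leak tester's drawn-out shuttle, let go of it and push the shuttle fully home under the clamp. Then press the tester's lever down until its pointer stands between the two index pins, which is where the lever is level, never forcing it down onto its end stop, and finish while still holding it there: the lever springs up if it is let go and the test runs only while it is held. Leave the other caps and the marker where they are.

Things in the scene. Friction and masses are not known exactly. Their poses are not given: they have to be found in the camera images.
- sample_cap: the white ribbed screw cap to be tested, 48 mm diameter, 14 mm high, about 15 g, lying top up on the label pad; origin at the centre of its underside, z up
- label_pad: rectangular stack of labels, 85 x 92 x 9 mm, heavy (does not move), lying on the table left of the robot's middle; the only one with a cap on it; origin at the centre of its underside
- tester: grey bench leak tester, fixed: column at the back, head reaching forward, slide bed 100 mm wide running out to its left. Origin on the table under the clamp axis; +x to its back (column), -x to its front (lever end), +y along the slide bed, the way the shuttle comes out, z up. Head 50 mm wide, top 180 mm above the table; a thin index plate at its -y side reaches 238 mm. The drawn-out nest is open above
- nest (a point): centre of the floor of the round pocket in the shuttle's grey nest plate, 54 mm above the table. Pocket 51 mm diameter, 6 mm deep with a 2.5 mm chamfer at its mouth, in a 74 mm square plate whose top is 60 mm above the table; a seated cap has its origin here and stands 8 mm proud
- post_top (a point): top centre of the black push post of the shuttle, 94 mm above the table, 78 mm from the pocket's centre towards tester +y. The post is upright, 17 mm thick from 54 to 80 mm above the table and 22 mm thick in its head at 86 to 92 mm; push it towards tester -y to send the shuttle home
- shuttle (a joint): travel of the shuttle, m: 0 = fully home with the pocket under the clamp, up to 0.135 = drawn out towards tester +y. Starts drawn out; slides with about 1.5 N of friction and stays where it is left; an end stop at 0
- lever (a joint): angle of the lever, rad: 0 = up at rest (its arm points 0.42 rad above the level), growing as it is pressed; 0.42 = level, pointer midway between the pins; 0.56 = end stop. The pins stand at 0.37 and 0.47. A spring returns it to 0; about 3 N at the grip moves it at first, about 11 N holds it level with a cap under the clamp
- lever_grip (a point): centre of the lever's black cross grip: a round bar 24 mm thick, 80 mm long along tester y, at the lever's front end, 215 mm from the pivot; 293 mm above the table at rest, 205 mm when level. Pushed down from above it moves on an arc about the pivot, 19 mm forward (tester -x) by the time it is level
- lever_pivot (a point): axis of the lever's hinge (along tester y), 205 mm above the table, 85 mm behind the clamp axis; fixed to the tester
- clamp_foot: round rubber-faced clamp foot, 42 mm diameter, sprung, under the head on the clamp axis; origin at the centre of its underside, 88 mm above the table at rest. It comes down with the lever, meets the seated cap's top (68 mm) at about lever 0.24 and is then squeezed by its own spring of 1 N/mm, about 15 N on the cap when the lever is level
- spare_cap_a: another 48 mm cap, bystander, flat on the table; origin at the centre of its underside
- spare_cap_b: another 48 mm cap, bystander, flat on the table; origin at the centre of its underside
- marker: marker pen, 15 x 131 x 17 mm, bystander lying on the table; origin under its middle

How it is judged (in metres and radians):
On the way, in this order (a step that is already met when the one before it is completed fails the run):
1. the sample cap is seated flat in the pocket and released, the shuttle still drawn out (horizontal distance between sample_cap and nest below 0.004 m and z of sample_cap in the frame of nest between -0.003 and 0.002 m and angle between sample_cap's own z axis and vertical below 0.06 rad and contact force between each of the arm, the fingers and sample_cap below 0.1 N and value of joint shuttle above 0.06 m), for 0.2 s.
2. the shuttle is fully home with the cap in its pocket (horizontal distance between sample_cap and nest below 0.004 m and z of sample_cap in the frame of nest between -0.003 and 0.002 m and angle between sample_cap's own z axis and vertical below 0.06 rad and value of joint shuttle below 0.004 m), for 0.2 s.
At the end, for the whole second after the job is handed in: The sample cap sits flat in the pocket (within 4 mm of its centre), the shuttle is home within 4 mm, and the robot still holds the lever between the pins (0.37 to 0.47 rad), the clamp foot pressing on the cap with more than 7 N (all of step 2 and value of joint lever between 0.37 and 0.47 rad and contact force between clamp_foot and sample_cap above 7 N and contact force between each of the arm, the fingers and sample_cap below 0.1 N); the arm keeps its last pose, push and grip.
It fails at once if the lever is forced onto its end stop (value of joint lever above 0.54 rad).
It fails at once if a spare cap or the marker is pushed more than 20 mm (distance of any of spare_cap_a, spare_cap_b, marker from where it was at the start of the episode above 0.02 m).
It also fails if it takes over 64 s, if anything falls off the work surface, if the arm or the gripper's body presses on something with over 40 N, if the wrist force passes 120 N, or if a joint passes its speed limit or range.

## Working session

There is one attempt and no reset: what is moved stays moved. The work goes in short steps, Python scripts to look and compute and a shell command to move; the robot and the scene stay as the last step left them, time stands still between calls to the robot, and variables do not carry over. Pictures are saved under pics/ and viewed, at most 13 in all, crops included, and the job is handed in when it is done.

```bash
ls; mkdir -p pics; cat > h.py <<'E'
import numpy as np, cv2
from plant import get_obs, capture, finger_overhang
def ray(c,u,v):
    K=np.array(c['mtx']);P=np.array(c['pose'])
    d=np.linalg.inv(K)@[u,v,1]; d=np.array([d[0],-d[1],-d[2]])
    return P[:3,3],P[:3,:3]@d
def onz(c,u,v,z):
    o,d=ray(c,u,v); return o+d*(z-o[2])/d[2]
def proj(c,p):
    K=np.array(c['mtx']);P=np.array(c['pose'])
    q=P[:3,:3].T@(np.array(p)-P[:3,3]); q=K@[q[0],-q[1],-q[2]]; return q[:2]/q[2]
def snap(n,f):
    c=capture(n); cv2.imwrite(f'pics/{f}.png',c['image'][:,:,::-1]); import pickle; pickle.dump(c,open(f'pics/{f}.pkl','wb')); return c
E
python3 - <<'E'
from h import *
print(finger_overhang); o=get_obs(); print(o)
for n in('top','side'):
    c=snap(n,n+'0'); print([k for k in c], np.round(c['pose'],3), c['mtx'])
E
```

```text
pics
11.0
{'time': 0.0, 'joint_positions': array([-1.44496931e+00,  3.42713026e-01,  1.52499057e+00,  5.66245288e-06,
        1.27537596e+00, -1.45986942e-01]), 'dq': array([-0.00079406, -0.00067249, -0.00218413,  0.00035095,  0.00089866,
        0.00032372]), 'tau': array([ 1.26172155e-03, -4.31232584e+01, -2.44222766e+01,  7.19306013e-02,
        5.56878909e-02, -1.11565437e-04]), 'tool_pos': array([ 140.93412263, -505.34393783,  237.05920317]), 'tcp_rot': array([-3.14012236e+00, -2.21655061e-04,  2.71812141e-01]), 'contact_force': array([-0.07287965, -0.55837828,  0.44980246]), 'moment': array([ 0.00909794, -0.01725716, -0.01709087]), 'finger_force': 0.0, 'grip_width': 91.76449587937904}
['image', 'mtx', 'pose'] [[-1.200000e-02  9.880000e-01 -1.570000e-01  3.043970e+02]
 [-1.000000e+00 -1.300000e-02 -4.000000e-03 -4.806000e+01]
 [-6.000000e-03  1.570000e-01  9.880000e-01  1.590405e+03]
 [ 0.000000e+00  0.000000e+00  0.000000e+00  1.000000e+00]] [[416.08830273   0.         279.66327013]
 [  0.         416.08830273 213.01384351]
 [  0.           0.           1.        ]]
['image', 'mtx', 'pose'] [[-8.870000e-01  2.930000e-01 -3.570000e-01  6.986000e+00]
 [-4.620000e-01 -5.680000e-01  6.810000e-01  9.354380e+02]
 [-4.000000e-03  7.690000e-01  6.390000e-01  1.084836e+03]
 [ 0.000000e+00  0.000000e+00  0.000000e+00  1.000000e+00]] [[526.44113905   0.         285.93388126]
 [  0.         526.44113905 207.61985929]
 [  0.           0.           1.        ]]
```

View pics/top0.png

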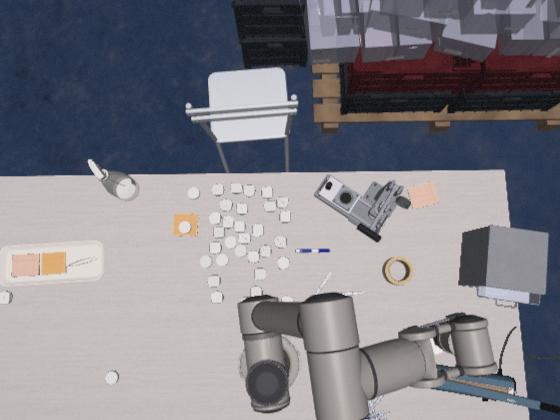

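View pics/side0.png

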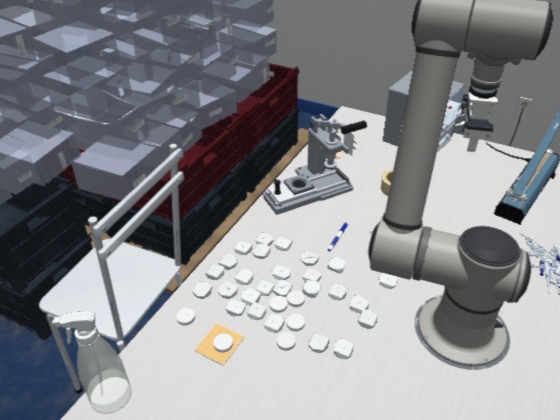

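The top view shows the sample cap on the orange pad at (184,227), the pocket near (345,198), the post near (326,181) and the grip near (370,234). In the side view the cap is at (223,342), the pocket near (298,184) and the grip near (353,127).

```bash
python3 - <<'E'
from h import *
import pickle
a=pickle.load(open('pics/top0.pkl','rb'));b=pickle.load(open('pics/side0.pkl','rb'))
A=cv2.resize(a['image'][165:255,305:445],None,fx=5,fy=5,interpolation=2)[:, :, ::-1]
B=cv2.resize(b['image'][105:220,255:375],None,fx=5,fy=5,interpolation=2)[:, :, ::-1]
cv2.imwrite('pics/c1.png',A);cv2.imwrite('pics/c2.png',B)
for c,(x0,x1,y0,y1) in((a,(172,200,213,238)),(b,(196,245,322,364))):
    h=cv2.cvtColor(c['image'],cv2.COLOR_RGB2HSV)[y0:y1,x0:x1]
    m=((h[...,1]<60)&(h[...,2]>150)).astype(np.uint8); o=((h[...,1]>120)).astype(np.uint8)
    n,l,s,ce=cv2.connectedComponentsWithStats(m)
    for i in range(1,n):
        if s[i,4]>30:print(s[i],ce[i]+[x0,y0],onz(c,*(ce[i]+[x0,y0]),20))
    print('pad',cv2.minAreaRect(np.argwhere(o)[:,::-1].astype(np.float32)))
E
```

```text
[  0   0  28  25 183] [186.41530055 226.92349727] [504.92794754 313.48922369  20.        ]
[  7   8  12  13 125] [184.392 226.816] [505.43808786 321.21014202  20.        ]
pad ((13.0, 12.0), (20.0, 10.0), 0.0)
[  0   0  49  42 818] [224.67481663 338.02689487] [505.03679169 310.95635378  20.        ]
[ 17  11  20  17 269] [222.52416357 341.39033457] [504.3476268 321.6659967  20.       ]
[  0  29  25  13 163] [203.85276074 359.15337423] [516.1194419  384.11753002  20.        ]
pad ((0.0, 0.0), (0.0, 0.0), 0.0)
```

View pics/c1.png

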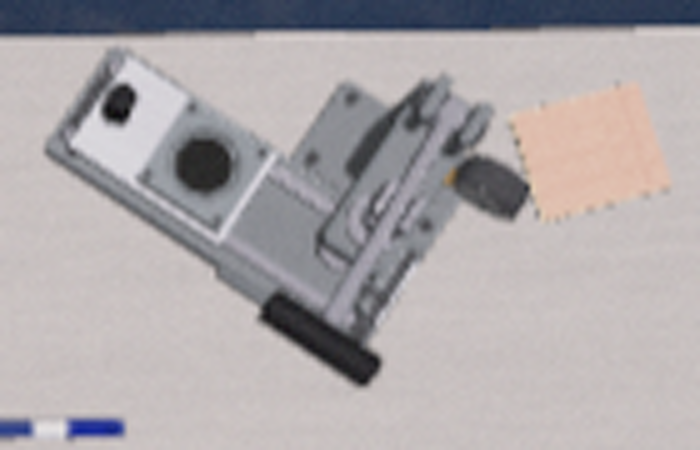

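View pics/c2.png

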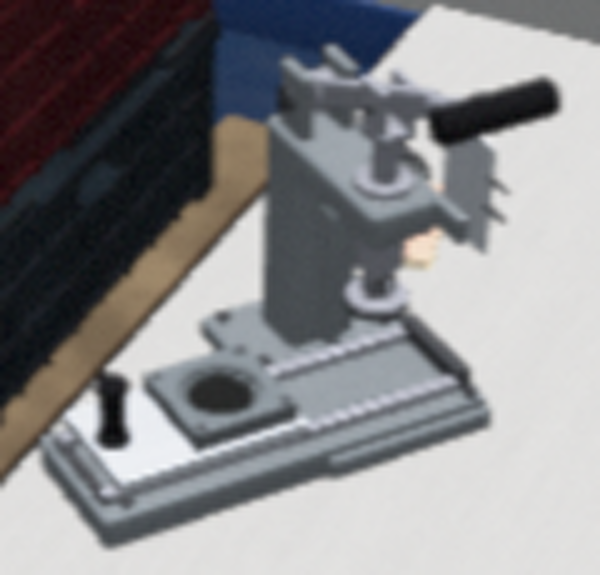

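Crops: in the top view the pocket is at (345.8,197.8), the post head at (328.8,185.4) and the grip centre at (369.2,232.6). In the side view the pocket is at (299.4,183.4), the post at (277.4,181) and the grip at (354,127).

```bash
python3 - <<'E'
from h import *
import pickle
a=pickle.load(open('pics/top0.pkl','rb'));b=pickle.load(open('pics/side0.pkl','rb'))
for n,p,q,z in(('nest',(345.8,197.8),(299.4,183.4),57),('post',(328.8,185.4),(277.4,181),94),('grip',(369.2,232.6),(354,127),296)):
    P=onz(a,*p,z);Q=onz(b,*q,z);print(n,P,Q)
N=onz(a,345.8,197.8,57);T=onz(a,328.8,185.4,94);G=onz(a,369.2,232.6,293)
print(np.degrees(np.arctan2(*(T-N)[1::-1])),np.hypot(*(T-N)[:2]))
# bar ends top crop
e1=onz(a,305+266/5,165+305/5,296);e2=onz(a,305+376/5,165+372/5,296);print(e1,e2,np.degrees(np.arctan2(*(e1-e2)[1::-1])))
print(get_obs()['tool_pos'])
E
```

```text
nest [ 602.64670661 -290.88339399   57.        ] [ 599.32023076 -287.85596092   57.        ]
post [ 642.69589966 -224.27739841   94.        ] [ 644.84304547 -223.40347893   94.        ]
grip [ 444.57299114 -321.95261148  296.        ] [ 441.4463068  -315.32973929  296.        ]
58.98213364792955 77.71934451066977
[ 465.76482775 -288.50522551  296.        ] [ 422.86909705 -355.19209324  296.        ] 57.249212381583725
[ 140.93729308 -505.36409476  237.1116994 ]
```

```bash
cat >> h.py <<'E'
from scipy.spatial.transform import Rotation as Ro
def go(target,yaw=None):
    "shift units to target in current tool frame; also turn az about tool z"
    o=get_obs();R=Ro.from_euler('xyz',o['tcp_rot'])
    d=R.inv().apply(np.array(target)-o['tool_pos'])/800
    print('pos',o['tool_pos'],'rot',o['tcp_rot'],'t',o['time'],'F',o['contact_force'],'w',o['grip_width'])
    print('shift units',d.round(4),'mm',d*800)
    if yaw is not None:
        print('turn units',((R.inv()*Ro.from_euler('xyz',[np.pi,0,yaw])).as_rotvec()/1.5).round(4))
E
python3 -m inch '[0,0,0,0.036,-0.03,0,-1, 0,0,0,0.036,-0.03,0,-1, 0,0,0,0.036,-0.03,0,-1, 0,0,0,0.036,-0.03,0,-1, 0,0,0,0.036,-0.03,0,-1, 0,0,0,0.036,-0.03,0,-1, 0,0,0,0.036,-0.03,0,-1, 0,0,0,0.036,-0.03,0,-1, 0,0,0,0.036,-0.03,0,-1, 0,0,0,0.036,-0.03,0,-1]'
python3 -m inch '[0,0,0,0.036,-0.03,0,-1, 0,0,0,0.036,-0.03,0,-1, 0,0,0,0.036,-0.03,0,-1, 0,0,-0.083,0,0,0,-1, 0,0,-0.083,0,0,0,-1, 0,0,-0.083,0,0,0,-1, 0,0,-0.083,0,0,0,-1, 0,0,-0.083,0,0,0,-1, 0,0,-0.083,0,0,0,-1, 0,0,0,0,0,0,-1]'
python3 -c "
from h import *
go([505,321,200],1.02)"
```

```text
time: 0.93
tool_pos: [354.5, -195.5, 237.6]
tcp_rot: [-3.142, 0.0, 0.272]
contact_force: [1.1, -0.6, -0.4]
grip_width: 91.8
finger_force: 0.0
time: 1.77
tool_pos: [417.7, -104.5, 237.4]
tcp_rot: [-3.141, 0.0, 1.023]
contact_force: [0.5, 0.4, 0.1]
grip_width: 92.1
finger_force: 0.0
pos [ 417.65830398 -104.53177536  237.41635639] rot [-3.14086582e+00  1.70378045e-04  1.02341400e+00] t 1.7667 F [0.45806037 0.35636057 0.0634333 ] w 92.08043512831102
shift units [ 0.511  -0.1836  0.0468] mm [ 408.82093986 -146.86226578   37.45345724]
turn units [-0.0005  0.0001  0.0023]
```

```bash

python3 -m inch '[0,0,0,0.047,-0.017,0.004,-1, 0,0,0,0.047,-0.017,0.004,-1, 0,0,0,0.047,-0.017,0.004,-1, 0,0,0,0.047,-0.017,0.004,-1, 0,0,0,0.047,-0.017,0.004,-1, 0,0,0,0.047,-0.017,0.004,-1, 0,0,0,0.047,-0.017,0.004,-1, 0,0,0,0.047,-0.017,0.004,-1, 0,0,0,0.047,-0.017,0.004,-1, 0,0,0,0.047,-0.017,0.004,-1]'
python3 -m inch '[0,0,0,0.041,-0.0136,0.007,-1, 0,0,0,0,0,0,-1,0,0,0,0,0,0,-1]'
python3 -c "
from h import *
c=snap('wrist','w1');print(np.round(c['pose'],3),c['mtx']);print(proj(c,[505,321,23]))
go([505,321,60])"
```

```text
time: 2.6
tool_pos: [499.1, 288.9, 205.2]
tcp_rot: [-3.141, 0.001, 1.015]
contact_force: [1.0, -0.4, 0.6]
grip_width: 92.0
finger_force: 0.0
time: 2.85
tool_pos: [506.6, 321.8, 198.6]
tcp_rot: [-3.14, 0.002, 1.018]
contact_force: [-0.0, -0.3, 0.2]
grip_width: 92.2
finger_force: 0.0
[[ 8.51000e-01  5.06000e-01  1.41000e-01  5.45120e+02]
 [-5.25000e-01  8.21000e-01  2.25000e-01  3.80831e+02]
 [-2.00000e-03 -2.66000e-01  9.64000e-01  3.45585e+02]
 [ 0.00000e+00  0.00000e+00  0.00000e+00  1.00000e+00]] [[314.88024749   0.         279.86812594]
 [  0.         314.88024749 211.63597413]
 [  0.           0.           1.        ]]
[277.77835822 196.07798403]
pos [506.66300108 320.62417532 199.13559708] rot [-3.14087308e+00  1.83745333e-03  1.01730264e+00] t 2.9 F [-0.41511563 -0.07038446  0.00622002] w 91.69146264478962
shift units [-0.0004 -0.0019  0.1739] mm [ -0.29880982  -1.51214175 139.13750512]
```

View pics/w1.png

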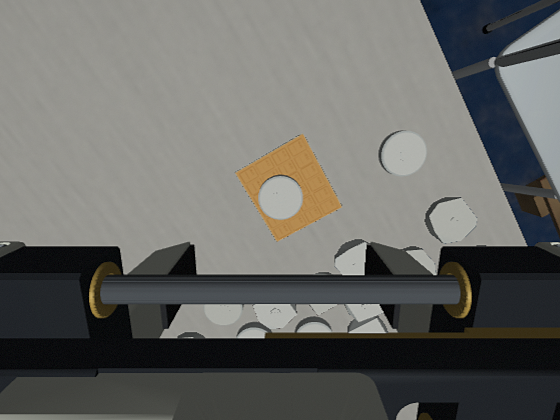

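The cap sits at about (281,197) on the pad, within a few px of the predicted (278,196). The nearest neighbours are over 100 mm away and clear of the fingers.

```bash
python3 - <<'E'
from h import *
import pickle
c=pickle.load(open('pics/w1.pkl','rb'))
h=cv2.cvtColor(c['image'],cv2.COLOR_RGB2HSV)[165:225,250:312]
m=(h[...,1]<60).astype(np.uint8)
n,l,s,ce=cv2.connectedComponentsWithStats(m)
i=l[32,31]; 
cs,_=cv2.findContours((l==i).astype(np.uint8),0,1); e=cv2.fitEllipse(cs[0]); p=np.array(e[0])+[250,165]
print(s[i],e,onz(c,*p,20),onz(c,*p,23))
t=onz(c,*p,21); go([t[0],t[1],28],1.02)
E
```

```text
[   8   10   45   45 1571] ((30.134450912475586, 31.99028205871582), (43.808494567871094, 43.87565612792969), 122.25296020507812) [506.23071841 318.29417522  20.        ] [506.58904887 318.87040356  23.        ]
pos [506.66300108 320.62417532 199.13559708] rot [-3.14087308e+00  1.83745333e-03  1.01730264e+00] t 2.9 F [-0.41511563 -0.07038446  0.00622002] w 91.69146264478962
shift units [-0.0021  0.0012  0.2139] mm [ -1.66870842   0.98084268 171.13829067]
turn units [-0.0005  0.0012 -0.0018]
```

```bash

python3 -m inch '[0,0.001,-0.002,-0.002,0.001,0.045,-1, 0,0,0,0,0,0.045,-1, 0,0,0,0,0,0.045,-1, 0,0,0,0,0,0.04,-1, 0,0,0,0,0,0.025,-1, 0,0,0,0,0,0.014,-1, 0,0,0,0,0,0,-1, 0,0,0,0,0,0,-1]'
python3 -c "
from h import *
go([506.5,318.8,27.5],1.02)"
```

```text
time: 3.57
tool_pos: [507.7, 318.2, 29.7]
tcp_rot: [3.141, -0.002, 1.02]
contact_force: [1.1, 0.2, 0.1]
grip_width: 91.9
finger_force: 0.0
pos [507.71892626 318.20321007  29.68982711] rot [ 3.14108486e+00 -1.90859760e-03  1.01995994e+00] t 3.5667 F [1.11029524 0.21596795 0.07962535] w 91.93887484402192
shift units [-0.0002 -0.0017  0.0027] mm [-0.13364839 -1.35210286  2.18888971]
turn units [ 0.0003 -0.0013 -0.    ]
```

```bash

python3 -m inch '[0,0,0,0,0,0.0025,-1, 0,0,0,0,0,0,0, 0,0,0,0,0,0,0.5,0,0,0,0,0,0,1, 0,0,0,0,0,0,1, 0,0,0,0,0,0,1, 0,0,0,0,0,0,1, 0,0,0,0,0,0,1, 0,0,0,0,0,0,1, 0,0,0,0,0,0,1]'
python3 -m inch '[0,0,0,0,0,0,1, 0,0,0,0,0,0,1]'
python3 -m inch '[0,0,0,0,0,-0.02,1, 0,0,0,0,0,-0.04,1, 0,0,0,0,0,-0.045,1, 0,0,0,0,0,-0.045,1, 0,0,0,0,0,-0.02,1, 0,0,0,0,0,0,1]'
python3 -c "
from h import *
snap('wrist','w2')
go([420,-90,210],1.02);go([602,-290,200])"
```

```text
time: 4.4
tool_pos: [507.1, 318.9, 26.9]
tcp_rot: [-3.142, -0.001, 1.022]
contact_force: [-0.7, -0.0, 1.2]
grip_width: 45.3
finger_force: 30.0
time: 4.57
tool_pos: [507.1, 318.9, 26.9]
tcp_rot: [-3.142, -0.001, 1.022]
contact_force: [-0.3, 1.0, 1.4]
grip_width: 45.1
finger_force: 30.0
time: 5.07
tool_pos: [509.2, 319.6, 167.8]
tcp_rot: [3.136, -0.009, 1.022]
contact_force: [0.3, 0.7, 0.1]
grip_width: 44.9
finger_force: 30.0
pos [508.01139941 319.0644487  165.00865117] rot [ 3.13886894 -0.00528581  1.02177043] t 5.1167 F [ 0.85692852 -0.22917047 -0.56940915] w 44.859083430811964
shift units [-0.4933  0.1732 -0.0584] mm [-394.63157641  138.52401761  -46.70081943]
turn units [ 0.0018 -0.0035  0.0012]
pos [508.01139941 319.0644487  165.00865117] rot [ 3.13886894 -0.00528581  1.02177043] t 5.1167 F [ 0.85692852 -0.22917047 -0.56940915] w 44.859083430811964
shift units [-0.5879  0.4977 -0.0455] mm [-470.31214188  398.1202686   -36.39361397]
```

View pics/w2.png

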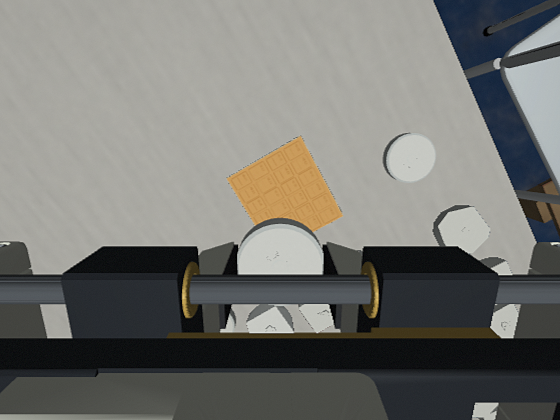

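The cap is held flat between the pads at (280,250), and the pad is empty.

```bash

python3 -m inch '[0.002,-0.0035,0,-0.02,0.017,0,1, 0,0,0,-0.036,0.03,0,1, 0,0,0,-0.036,0.03,0,1, 0,0,0,-0.036,0.03,0,1, 0,0,0,-0.036,0.03,0,1, 0,0,0,-0.036,0.03,0,1, 0,0,0,-0.036,0.03,0,1, 0,0,0,-0.036,0.03,0,1, 0,0,0,-0.036,0.03,0,1, 0,0,0,-0.036,0.03,0,1]'
python3 -m inch '[0,0,0,-0.036,0.03,0,1, 0,0,0,-0.036,0.03,0,1, 0,0,0,-0.036,0.03,0,1, 0,0,0,-0.036,0.03,0,1, 0,0,0,-0.036,0.03,0,1, 0,0,0,-0.036,0.03,0,1, 0,0,0,0,0,0,1, 0,0,0,0,0,0,1]'
python3 -c "
from h import *
c=snap('wrist','w3');c2=snap('side','s3')
print(proj(c,[602,-290,60]),proj(c,[643,-224,94]))
go([602,-290,150],1.02)
A=np.hstack([c['image'][:,100:460],c2['image'][40:460,180:560] if 0 else cv2.resize(c2['image'][0:240,200:450],(430,420))])
cv2.imwrite('pics/m3.png',A[:,:,::-1])"
```

```text
time: 5.95
tool_pos: [558.2, -37.7, 161.2]
tcp_rot: [-3.135, 0.005, 1.022]
contact_force: [0.8, -0.2, -0.0]
grip_width: 45.2
finger_force: 30.0
time: 6.62
tool_pos: [590.8, -260.2, 160.6]
tcp_rot: [-3.135, 0.004, 1.018]
contact_force: [0.2, 0.8, 0.1]
grip_width: 45.3
finger_force: 30.0
[309.04876743 236.50376807] [316.56022857 143.73092866]
pos [ 591.12973186 -257.61034974  161.60997455] rot [-3.13518641  0.00354963  1.02167517] t 6.7167 F [ 0.15461804 -0.41060542 -0.69173747] w 44.81313384780782
shift units [-0.0274  0.0328  0.0144] mm [-21.9128859   26.25187984  11.51989231]
turn units [-0.0043  0.0024  0.0011]
```

View pics/m3.png

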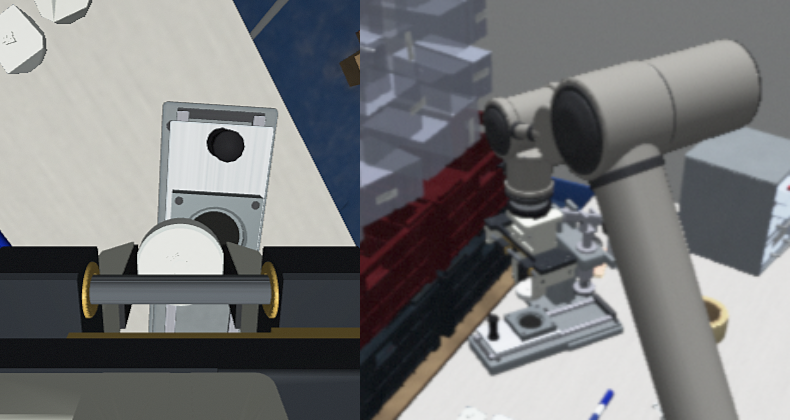

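The wrist view shows the post head at (325,144) and the pocket near (317,235), half hidden by the held cap. The side view shows the arm well clear of the lever. I'll shift back a little to uncover the pocket.

```bash

python3 -m inch '[0,0,0,0,0.025,0,1, 0,0,0,0,0.025,0,1, -0.004,0.002,0,-0.03,0,0,1, 0,0,0,-0.03,0,0,1, 0,0,0,0,0,0,1, 0,0,0,0,0,0,1,0,0,0,0,0,0,1]'
python3 - <<'E'
from h import *
c=snap('wrist','w4'); go([602,-290,150],1.02)
im=c['image']; g=cv2.cvtColor(im,cv2.COLOR_RGB2GRAY)
p=proj(c,[602,-290,60]);q=proj(c,[646,-225,94]);print(p,q)
m=(g<75).astype(np.uint8)
n,l,s,ce=cv2.connectedComponentsWithStats(m)
for i in range(1,n):
    if 150<s[i,4]<8000: print(s[i],ce[i])
cv2.imwrite('pics/m4.png',cv2.resize(im[60:300,130:430],None,fx=2,fy=2)[:,:,::-1])
E
```

```text
time: 7.3
tool_pos: [601.3, -318.7, 163.2]
tcp_rot: [3.139, 0.0, 1.023]
contact_force: [-0.4, 0.8, -1.2]
grip_width: 44.9
finger_force: 30.0
pos [ 601.43495599 -318.57700001  163.34846591] rot [3.13906176e+00 3.57656012e-04 1.02338132e+00] t 7.35 F [ 0.16436225  0.56925173 -0.59468247] w 44.873532037741164
shift units [ 0.0309 -0.018   0.0166] mm [ 24.69999108 -14.42504536  13.30316704]
turn units [0.0017 0.0002 0.0023]
[259.89436069 183.84246823] [260.4890613   71.42313386]
[316   0  31  28 434] [330.60829493   8.67050691]
[ 228   51   90   50 1199] [269.558799    77.07589658]
[  0 126  31  41 552] [ 11.35507246 148.40398551]
[ 238  158   54   53 2240] [264.746875   184.22946429]
[ 35 185  41  42 715] [ 56.08391608 205.35104895]
[316 232  75   8 198] [352.92424242 235.3989899 ]
[219 304  14  25 228] [223.67105263 313.97368421]
```

View pics/m4.png

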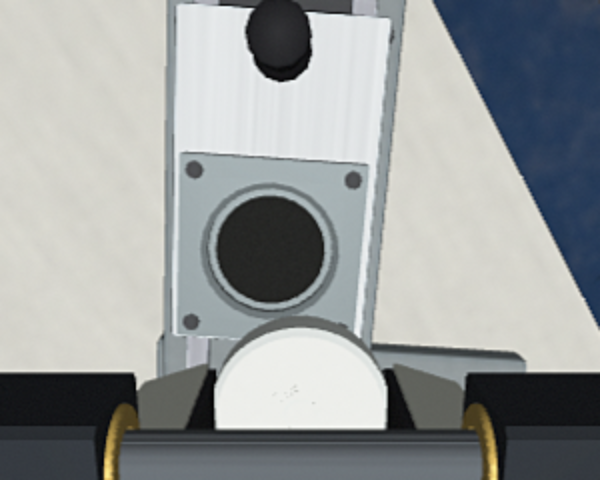

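The pocket floor disc is clear at full-image (264.7,184.2), the post head at (269.5,78), and the held cap is centred on column 280 with its front edge at row 218.

```bash
python3 - <<'E'
from h import *
import pickle
c=pickle.load(open('pics/w4.pkl','rb'))
N=onz(c,264.7,184.2,54);T=onz(c,269.5,78,93)
print(N,onz(c,264.5,184,60),T,np.arctan2(*(T-N)[1::-1]),np.hypot(*(T-N)[:2]))
o=get_obs();yaw=o['tcp_rot'][2];tx=np.array([np.cos(yaw),np.sin(yaw)])
zc=o['tool_pos'][2]-4
f=onz(c,280,218,zc); print('cap centre est',f[:2]-24*tx,'tcp',o['tool_pos'])
# front arc of cap, bright top: ellipse fit of visible upper edge
g=cv2.cvtColor(c['image'],cv2.COLOR_RGB2GRAY); pts=[]
for x in range(244,320,4):
    col=g[205:268,x].astype(int); d=np.diff(col); 
    r=np.where((col[:-1]<190)&(col[1:]>=190))[0]
    if len(r): pts.append(onz(c,x,206+r[-1],zc)[:2])
pts=np.array(pts); A=np.c_[2*pts,np.ones(len(pts))]; s=np.linalg.lstsq(A,(pts**2).sum(1),rcond=None)[0]
print('circle',s[:2],np.sqrt(s[2]+s[0]**2+s[1]**2),len(pts))
go([N[0],N[1],120],1.0)
E
```

```text
[ 604.33491692 -293.04728059   54.        ] [ 605.09501243 -292.03946788   60.        ] [ 648.88138637 -231.14095356   93.        ] 0.9470508443072337 76.26782589770762
cap centre est [ 603.51245342 -318.21959315] tcp [ 601.43495599 -318.57700001  163.34846591]
circle [ 602.21200453 -320.38360541] 23.396968893738993 19
pos [ 601.43495599 -318.57700001  163.34846591] rot [3.13906176e+00 3.57656012e-04 1.02338132e+00] t 7.35 F [ 0.16436225  0.56925173 -0.59468247] w 44.873532037741164
shift units [ 0.0292 -0.0137  0.0541] mm [ 23.32401236 -10.92120892  43.31262503]
turn units [0.0017 0.0002 0.0156]
```

```bash

python3 -m inch '[0.001,0,0.03,0.0285,-0.013,0,1, 0,0,0,0,0,0.045,1, 0,0,0,0,0,0.03,1, 0,0,0,0,0,0.015,1, 0,0,0,0,0,0,1, 0,0,0,0,0,0,1,0,0,0,0,0,0,1]'
python3 -c "
from h import *
go([603.7,-292.3,73.5],0.98)"
```

```text
time: 7.93
tool_pos: [605.1, -295.9, 93.2]
tcp_rot: [3.137, 0.001, 0.977]
contact_force: [0.4, 0.2, 0.2]
grip_width: 44.8
finger_force: 30.0
pos [ 605.13540022 -295.90483869   93.15828014] rot [3.13710749e+00 5.69178165e-04 9.76999806e-01] t 7.9333 F [0.38744943 0.22426895 0.20588486] w 44.788603019843904
shift units [ 0.0027 -0.0041  0.0246] mm [ 2.19583677 -3.29477375 19.64245353]
turn units [ 0.003   0.0004 -0.002 ]
```

```bash

python3 -m inch '[0.003,0,0,0.0027,-0.004,0,1, 0,0,0,0,0,0,1, 0,0,0,0,0,0,1, 0,0,0,0,0,0,1]'
python3 -c "
from h import *
go([603.7,-292.3,73.5],0.98)
c=capture('wrist');c=capture('wrist')
go([603.7,-292.3,73.5],0.98)"
```

```text
time: 8.27
tool_pos: [602.9, -292.1, 92.1]
tcp_rot: [-3.14, 0.001, 0.977]
contact_force: [-0.1, 0.7, -0.1]
grip_width: 45.0
finger_force: 30.0
pos [ 602.86796789 -292.13578734   92.13436322] rot [-3.13985927e+00  6.89492766e-04  9.76768479e-01] t 8.2667 F [-0.06782661  0.67065302 -0.11027062] w 44.984777345835795
shift units [0.0004 0.001  0.0233] mm [ 0.3424575   0.8137085  18.63274905]
turn units [-0.0012  0.0005 -0.0022]
pos [ 602.7018438  -292.08694173   91.70187342] rot [-3.13912622e+00  7.29255266e-04  9.76692343e-01] t 8.3667 F [-0.45856909 -0.41116405  0.29514525] w 44.94847209475157
shift units [0.0005 0.0012 0.0227] mm [ 0.39545729  0.99127541 18.19920031]
turn units [-0.0016  0.0005 -0.0022]
```

Well aligned; I'll descend 18 mm gently and watch the force.

```bash

python3 -m inch '[-0.0015,0,0,0.0004,0.001,0.008,1, 0,0,0,0,0,0.006,1, 0,0,0,0,0,0.004,1, 0,0,0,0,0,0.003,1, 0,0,0,0,0,0,1, 0,0,0,0,0,0,1, 0,0,0,0,0,0,1]'
python3 -c "
from h import *
go([603.7,-292.3,73.5],0.98)"
```

```text
time: 8.95
tool_pos: [603.6, -292.2, 74.7]
tcp_rot: [-3.141, 0.001, 0.977]
contact_force: [-1.2, -1.0, -0.8]
grip_width: 44.9
finger_force: 30.0
pos [ 603.57504241 -292.22252602   74.68739506] rot [-3.14122038e+00  7.26680885e-04  9.76780226e-01] t 8.95 F [-1.20010566 -1.01263392 -0.75881115] w 44.859295957135814
shift units [0.     0.0002 0.0015] mm [0.00659817 0.14735603 1.1873358 ]
turn units [-0.0002  0.0005 -0.0021]
```

```bash

python3 -m inch '[0,0,0,0,0,0.0015,1, 0,0,0,0,0,0,1, 0,0,0,0,0,0,1, 0,0,0,0,0,0,-0.2, 0,0,0,0,0,0,-0.6, 0,0,0,0,0,0,-1, 0,0,0,0,0,0,-1, 0,0,0,0,0,0,-1, 0,0,0,0,0,0,-1, 0,0,0,0,0,0,-1]'
python3 -m inch '[0,0,0,0,0,-0.01,-1, 0,0,0,0,0,-0.03,-1, 0,0,0,0,0,-0.04,-1, 0,0,0,-0.02,0.01,-0.02,-1, 0,0,0,-0.03,0.01,0,-1, 0,0,0,0,0,0,-1, 0,0,0,0,0,0,-1,0,0,0,0,0,0,-1]'
python3 - <<'E'
from h import *
c=snap('wrist','w5'); go([603.7,-292.3,73.5],0.98)
cv2.imwrite('pics/m5.png',cv2.resize(c['image'][40:300,130:430],None,fx=2,fy=2)[:,:,::-1])
E
```

```text
time: 9.78
tool_pos: [603.5, -292.1, 73.4]
tcp_rot: [-3.141, 0.001, 0.977]
contact_force: [-0.2, 0.2, -0.0]
grip_width: 87.1
finger_force: 0.0
time: 10.45
tool_pos: [594.2, -333.8, 153.2]
tcp_rot: [-3.14, 0.0, 0.976]
contact_force: [0.5, 0.2, -0.2]
grip_width: 91.7
finger_force: 0.0
pos [ 594.33911481 -333.43741867  153.0706927 ] rot [-3.13982471e+00  3.25398334e-04  9.77051829e-01] t 10.5 F [ 0.35342787  0.83572236 -0.81716616] w 92.19988108737572
shift units [ 0.0492 -0.0189  0.0995] mm [ 39.35982503 -15.1156309   79.58473723]
turn units [-0.0012  0.0002 -0.002 ]
```

View pics/m5.png

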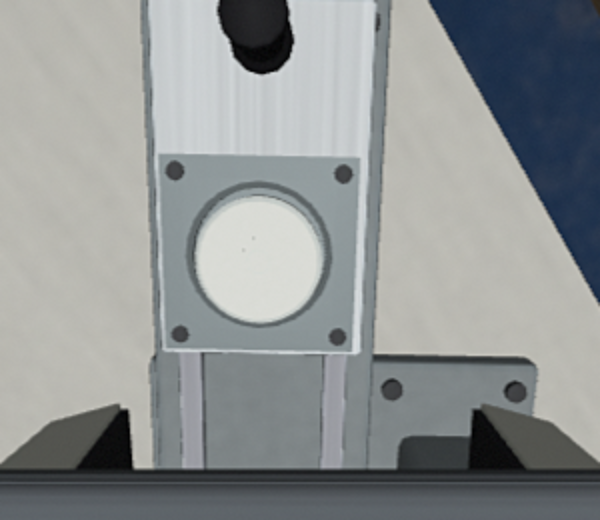

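The cap sits flat and concentric in the pocket; the plate screws are visible at its corners. Next I'll get the slide axis and the push start, plus the forearm height over the lever.

```bash
python3 - <<'E'
from h import *
import pickle
c=pickle.load(open('pics/w5.pkl','rb'))
f=lambda u,v,z:onz(c,130+u/2,40+v/2,z)
S=[f(*p,60) for p in((175,170),(343,174),(180,333),(337,336))]
ctr=np.mean(S,0); d=S[0]+S[1]-S[2]-S[3]; e=S[1]-S[0]+S[3]-S[2]
print('nest',ctr,'capTop',f(258,259,68),'yaw y',np.arctan2(d[1],d[0]),'from x',np.arctan2(e[1],e[0])+np.pi/2,np.linalg.norm(d)/2,np.linalg.norm(e)/2)
print('post',f(253,17,93))
y=.5*(np.arctan2(d[1],d[0])+np.arctan2(e[1],e[0])+np.pi/2); uy=np.array([np.cos(y),np.sin(y),0]);ux=np.array([uy[1],-uy[0],0])
P=ctr+78*uy; print('post from nest',P,'yaw',y)
t=P+32*uy+6*ux; t[2]=77; print('push start',t); go([t[0],t[1],150],y)
b=pickle.load(open('pics/side0.pkl','rb'))
for z in(237,350,400,450,500,550):print(z,proj(b,[141,-505,z]))
q=get_obs()['joint_positions'];print(q,'slope',q[1]+q[2]-np.pi/2)
E
```

```text
nest [ 604.27729831 -293.62305942   60.        ] capTop [ 604.43511089 -293.80077      68.        ] yaw y 0.9561234959821733 from x 0.9553894142761502 61.83212437908278 61.88678047215472
post [ 648.07594897 -231.87307562   93.        ]
post from nest [ 649.28260317 -229.91652495   60.        ] yaw 0.9557564551291617
push start [ 672.64682064 -207.24245733   77.        ]
pos [ 594.33911481 -333.43741867  153.0706927 ] rot [-3.13982471e+00  3.25398334e-04  9.77051829e-01] t 10.5 F [ 0.35342787  0.83572236 -0.81716616] w 92.19988108737572
shift units [ 0.1855 -0.0071  0.0038] mm [148.40858292  -5.69129765   3.03246758]
turn units [-0.0012  0.0002  0.0142]
237 [470.16649625 138.64096574]
350 [478.90813728 104.78891588]
400 [483.05096695  88.74578666]
450 [487.37841998  71.98770255]
500 [491.90311911  54.46578187]
550 [496.63886463  36.12658297]
[-6.23439401e-01  6.99631939e-01  1.15240983e+00 -3.92994971e-04
  1.29130841e+00 -2.95858715e-02] slope 0.2812454391158252
```

```bash

python3 -m inch '[-0.001,0,0.014,0,-0.004,0,1, 0,0,0,0.046,0,0,1, 0,0,0,0.046,0,0,1, 0,0,0,0.046,0,0,1, 0,0,0,0.046,0,0,1, 0,0,0,0,0,0,1, 0,0,0,0,0,0,1,0,0,0,0,0,0,1]'
python3 -c "
from h import *
go([672.6,-207.2,77],0.956)"
```

```text
time: 11.17
tool_pos: [676.4, -211.5, 152.9]
tcp_rot: [3.142, 0.001, 0.957]
contact_force: [0.5, -0.1, -0.5]
grip_width: 43.2
finger_force: 0.0
pos [ 676.40231065 -211.52881391  152.91769193] rot [3.14154182e+00 1.32580739e-03 9.56606557e-01] t 11.1667 F [ 0.46386241 -0.08703126 -0.48638075] w 43.17770968455097
shift units [ 0.0018 -0.007   0.0949] mm [ 1.44707516 -5.60594248 75.91555524]
turn units [0.     0.0009 0.0004]
```

```bash

python3 -m inch '[0,0,0,0.002,-0.006,0,1, 0,0,0,0,0,0,1, 0,0,0,0,0,0,1, 0,0,0,0,0,0,1, 0,0,0,0,0,0.03,1, 0,0,0,0,0,0.04,1, 0,0,0,0,0,0.025,1, 0,0,0,0,0,0,1, 0,0,0,0,0,0,1]'
python3 -c "
from h import *
go([672.6,-207.2,77],0.956)"
```

```text
time: 11.92
tool_pos: [673.1, -208.4, 76.5]
tcp_rot: [-3.14, 0.001, 0.955]
contact_force: [0.3, -0.9, 0.1]
grip_width: 0.3
finger_force: 0.0
pos [ 673.08817429 -208.42056425   76.46645449] rot [-3.14016057e+00  1.18293637e-03  9.55134272e-01] t 11.9167 F [ 0.25724142 -0.91576866  0.12946799] w 0.2795334952549823
shift units [ 0.0009 -0.0014 -0.0007] mm [ 0.71390614 -1.10418021 -0.53280966]
turn units [-0.001   0.0008 -0.0006]
```

```bash

python3 -m inch '[0,0,0,-0.008,0,0,1, 0,0,0,-0.008,0,0,1, 0,0,0,-0.01,0,0,1, 0,0,0,-0.014,0,0,1, 0,0,0,-0.016,0,0,1, 0,0,0,-0.016,0,0,1, 0,0,0,-0.016,0,0,1, 0,0,0,-0.016,0,0,1, 0,0,0,-0.016,0,0,1, 0,0,0,-0.016,0,0,1]'
python3 -m inch '[0,0,0,-0.012,0,0,1, 0,0,0,-0.008,0,0,1, 0,0,0,-0.006,0,0,1, 0,0,0,-0.005,0,0,1, 0,0,0,0,0,0,1, 0,0,0,0,0,0,1]'
python3 -c "
from h import *
go([672.6-135*.577-12*.577,-207.2-147*.817,77],0.956)"
```

```text
time: 12.75
tool_pos: [610.0, -298.3, 77.4]
tcp_rot: [3.141, 0.001, 0.955]
contact_force: [1.8, 0.3, 0.8]
grip_width: 0.2
finger_force: 1.1
time: 13.25
tool_pos: [600.6, -311.4, 77.5]
tcp_rot: [3.14, -0.009, 0.957]
contact_force: [16.5, 20.6, 1.2]
grip_width: 0.1
finger_force: 12.8
pos [ 600.60825335 -311.44963873   77.4686161 ] rot [ 3.139763   -0.00932657  0.95715282] t 13.25 F [16.54116644 20.62261155  1.20748935] w 0.1461403936495451
shift units [-0.0254 -0.0017  0.0003] mm [-20.34778999  -1.36064191   0.27636677]
turn units [ 0.0012 -0.0062  0.0008]
```

```bash
python3 - <<'E'
from h import *
s=snap('side','s6');t=snap('top','t6')
A=cv2.resize(s['image'][90:220,255:385],(520,520),interpolation=2)
cv2.imwrite('pics/m6.png',A[:,:,::-1])
E
```

```text
(no output)
```

View pics/m6.png

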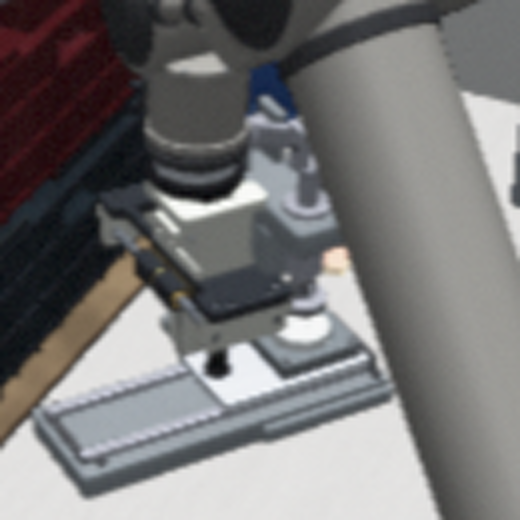

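The plate is under the clamp, with the cap at crop (305,325) beneath the foot at (308,300). I'll check numerically that it is home.

```bash
python3 - <<'E'
from h import *
import pickle
b=pickle.load(open('pics/side0.pkl','rb'));s=pickle.load(open('pics/s6.pkl','rb'))
F=onz(b,255+378/5,105+298/5,88);print('foot',F)
uy=np.array([.577,.817]);ux=np.array([.817,-.577]);N=np.array([604.3,-293.6])
print('rel nest x,y',(F[:2]-N)@ux,(F[:2]-N)@uy)
# cap now
C=onz(s,255+305/4,90+329/4,66);print('cap',C,(C[:2]-N)@ux,(C[:2]-N)@uy)
c1=onz(s,255+390/4,90+385/4,25);c0=onz(b,255+490/5,105+415/5,25);print((c0-c1))
# plate right corner (z60) now and before
q1=onz(s,255+374/4,90+345/4,60);q0=onz(b,255+298/5,105+410/5,60);print('plate corner move',(q1-q0)[:2]@uy,(q1-q0)[:2]@ux)
q1=onz(s,255+288/4,90+366/4,60);q0=onz(b,255+208/5,105+440/5,60);print('plate front corner move',(q1-q0)[:2]@uy,(q1-q0)[:2]@ux)
E
```

```text
foot [ 535.83974751 -389.41609661   88.        ]
rel nest x,y -0.646138538772329 -117.78331662064035
cap [ 527.95928687 -379.58995277   66.        ] -12.754159880243336 -114.30238289035428
[-5.0250531   8.07638837  0.        ]
plate corner move -127.18246064891999 -1.0114807991079877
plate front corner move -115.70624188175798 7.678693299431761
```

```bash

python3 -m inch '[0,0,0,-0.005,0,0,1, 0,0,0,0,0,0,1, 0,0,0,0,0,0,1]'
python3 -m inch '[0,0,0,0.02,0,0,1, 0,0,0,0.03,0,0,1, 0,0,0,0,0,-0.04,1, 0,0,0,0,0,-0.045,1, 0,0,0,0,0,-0.045,1, 0,0,0,0,0,-0.045,1, 0,0,0,0,0,-0.045,1, 0,0,0,0,0,-0.045,1, 0,0,0,0,0,-0.045,1, 0,0,0,0,0,0,1]'
python3 - <<'E'
from h import *
s=snap('side','s7');t=snap('top','t7')
go([444,-320,360],0.956)
A=np.hstack([cv2.resize(s['image'][90:220,255:385],(400,400),interpolation=2),cv2.resize(t['image'][165:255,315:405],(400,400),interpolation=2)])
cv2.imwrite('pics/m7.png',A[:,:,::-1])
E
```

```text
time: 13.6
tool_pos: [600.4, -311.7, 77.6]
tcp_rot: [3.139, -0.014, 0.958]
contact_force: [24.5, 29.5, 0.6]
grip_width: 0.6
finger_force: 18.9
time: 14.43
tool_pos: [618.4, -288.8, 334.0]
tcp_rot: [3.128, 0.0, 0.956]
contact_force: [1.4, -0.3, 2.3]
grip_width: 0.4
finger_force: 0.0
pos [ 617.34967141 -288.11104644  326.84328303] rot [3.13789460e+00 9.86168359e-04 9.55755562e-01] t 14.5333 F [-0.1827907  -0.19070542 -0.06869838] w 0.2748237092024538
shift units [-0.1576 -0.1538 -0.0419] mm [-126.0992792  -123.06066855  -33.48769118]
turn units [ 0.0025  0.0007 -0.0002]
```

View pics/m7.png

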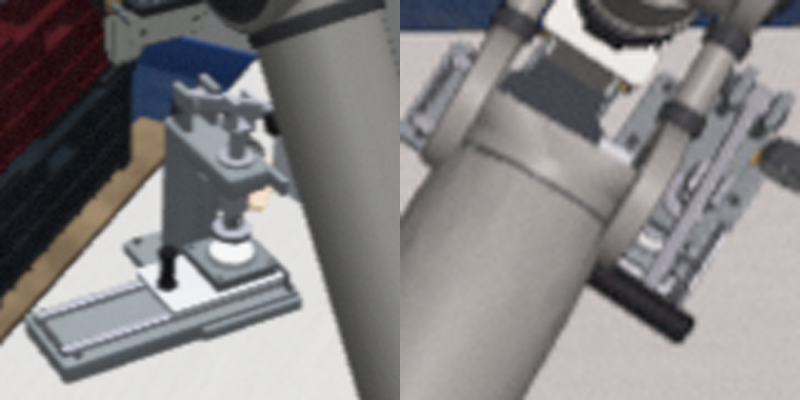

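The shuttle is firmly on its stop: the force rose to 38 N with no motion, and the cap sits under the foot. Next I go over the grip.

```bash

python3 -m inch '[0.0025,0,0,0,0,-0.03,1, 0,0,0,-0.032,-0.03,0,1, 0,0,0,-0.032,-0.03,0,1, 0,0,0,-0.032,-0.03,0,1, 0,0,0,-0.032,-0.03,0,1, 0,0,0,-0.031,-0.03,0,1, 0,0,0,0,0,0,1, 0,0,0,0,0,0,1, 0,0,0,0,0,0,1]'
python3 - <<'E'
from h import *
t=snap('top','t8');s=snap('side','s8');w=snap('wrist','w8')
go([446,-323,330],0.956)
for c in(s,t): print(proj(c,[446,-323,293]))
A=np.hstack([cv2.resize(w['image'],(400,300)),cv2.resize(s['image'][60:210,255:455],(400,300))])
cv2.imwrite('pics/m8.png',A[:,:,::-1])
E
```

```text
time: 15.28
tool_pos: [445.7, -322.2, 348.7]
tcp_rot: [-3.137, 0.0, 0.955]
contact_force: [0.3, -0.9, 1.0]
grip_width: 0.5
finger_force: 0.0
pos [ 446.68313672 -322.00635581  348.85519641] rot [-3.13730051e+00  4.03690532e-04  9.56897289e-01] t 15.4333 F [ 0.02770471  0.49030237 -0.02881465] w 0.5361063693399155
shift units [-0.0015  0.0001  0.0236] mm [-1.19812813  0.09492698 18.85544786]
turn units [-0.0029  0.0003  0.0006]
[353.4397787  126.29240119]
[369.31579397 232.24805671]
```

View pics/m8.png

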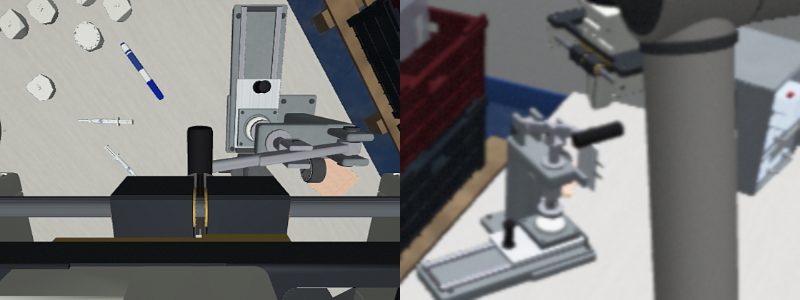

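The predicted grip pixels match the images, and the closed fingertips stand over the bar in line with its axis. I press along the arc, stopping short of level first.

```bash

python3 -m inch '[-0.003,0,0,-0.0015,0,0.025,1, 0,0,0,0,0,0.015,1, 0,0,0,0,-0.004,0.01,1, 0,0,0,0,-0.004,0.01,1, 0,0,0,0,-0.003,0.01,1, 0,0,0,0,-0.003,0.01,1, 0,0,0,0,-0.003,0.01,1, 0,0,0,0,-0.003,0.01,1, 0,0,0,0,0,0,1, 0,0,0,0,0,0,1]'
python3 -c "
from h import *
go([431.5,-313,228],0.956)
z=get_obs()['tool_pos'][2];print('theta',.42-np.arcsin((z-23-205)/215))"
```

```text
time: 16.27
tool_pos: [432.3, -313.4, 269.7]
tcp_rot: [-3.141, 0.0, 0.957]
contact_force: [-3.3, 3.8, 4.6]
grip_width: 0.6
finger_force: 2.5
pos [ 432.29397335 -313.3725385   269.65878877] rot [-3.14147375e+00  2.25970948e-04  9.56730595e-01] t 16.2667 F [-3.32848199  3.77543964  4.63025477] w 0.5731195072386089
shift units [-0.0002 -0.0011  0.0521] mm [-0.1435897  -0.85862571 41.65892467]
turn units [-0.0001  0.0002  0.0005]
theta 0.22500481803490824
```

```bash

python3 -m inch '[0,0,0,0,-0.001,0.01,1, 0,0,0,0,-0.001,0.01,1, 0,0,0,0,0,0.01,1, 0,0,0,0,0,0.008,1, 0,0,0,0,0,0.006,1, 0,0,0,0,0,0,1, 0,0,0,0,0,0,1, 0,0,0,0,0,0,1]'
python3 -c "
from h import *
go([431.5,-313,228],0.956)
z=get_obs()['tool_pos'][2];print('theta',.42-np.arcsin((z-23-205)/215))"
```

```text
time: 16.93
tool_pos: [430.4, -312.4, 235.5]
tcp_rot: [-3.141, 0.001, 0.956]
contact_force: [-6.1, 6.4, 10.7]
grip_width: 0.6
finger_force: 5.2
pos [ 430.40852771 -312.38853851  235.53741325] rot [-3.14105445e+00  6.22577543e-04  9.56440337e-01] t 16.9333 F [-6.14233178  6.41507046 10.68739301] w 0.6201180615453089
shift units [0.0002 0.0016 0.0094] mm [0.13419998 1.24841362 7.53666035]
turn units [-0.0004  0.0004  0.0003]
theta 0.3849350787012929
```

```bash

python3 -m inch '[0,0,0,0,-0.001,0.004,1, 0,0,0,0,-0.001,0.004,1, 0,0,0,0,-0.001,0.001,1, 0,0,0,0,0,0,1, 0,0,0,0,0,0,1, 0,0,0,0,0,0,1, 0,0,0,0,0,0,1, 0,0,0,0,0,0,1]'
python3 - <<'E'
from h import *
s=snap('side','s9')
for i in range(3):
    o=get_obs();z=o['tool_pos'][2];print(o['tool_pos'],o['contact_force'],'theta',.42-np.arcsin((z-23-205)/215));capture('side')
G=[430.7,-313,205];print('bar',proj(s,G),proj(s,[446.7,-323.8,293]))
cv2.imwrite('pics/m9.png',cv2.resize(s['image'][80:200,280:420],(700,600),interpolation=2)[:,:,::-1])
E
```

```text
time: 17.6
tool_pos: [430.0, -312.1, 229.2]
tcp_rot: [3.137, 0.001, 0.956]
contact_force: [-1.9, 3.4, 11.0]
grip_width: 0.5
finger_force: 5.6
[ 429.94636593 -312.11966063  229.20893368] [-2.02872918  4.14020543 10.61754183] theta 0.41437702300153023
[ 429.95104574 -312.12135488  229.22344713] [-1.54612939  4.21374688 10.36432883] theta 0.41430951753379636
[ 429.96193586 -312.08935873  229.21390816] [-2.72008408  3.01791952 10.91025422] theta 0.414353885515915
bar [354.65801336 154.77888098] [353.31755114 126.10655143]
```

View pics/m9.png

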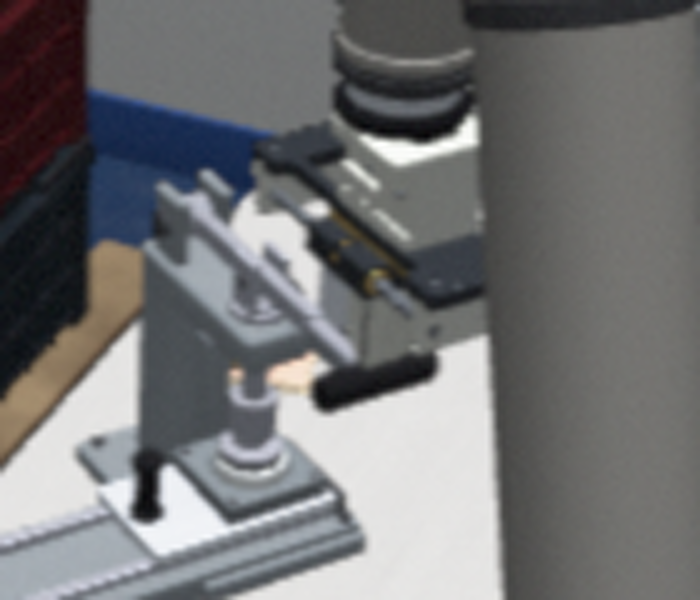

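The lever is level: the bar is at (355,156) against a predicted (354.7,154.8), the foot is down on the cap, the force is about 11 N and θ ≈ 0.414 steady.

```bash
python3 -c "
from plant import close_job
print(close_job())"
```

```text
the job is handed in; nothing more can be done
None
```

I handed in the job at about 18 s of the 64 s allowed, but `close_job()` gave no verdict: the cap sits flat in the pocket, the shuttle is firmly on its home stop, and the arm is holding the lever level at about 0.414 rad with 11 N.

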